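# Set out the coating reagents at the mixing bowl

### The job

The four reagents in the stock tray stand in their order of use, from left to right as seen from the robot. Set them out in the bored wooden block beside the glass mixing bowl so that their order starts at the bowl: the leftmost one in the bore nearest the bowl, the next one in the second bore, and so on to the last in the bore farthest away. Stand each upright on the floor of its bore, without tipping any of them on the way, and leave the bowl where it is.

Things in the scene. Friction and masses are not known exactly. Their poses are not given: they have to be found in the camera images.
- dropper_centre (a point): dropper bottle: reddish-brown body 33 mm across, straight up to about 50 mm above its underside, black collar 24 mm across, slim black rubber bulb on top; 102 mm tall. Stands upright and loose, z up. The point is on its axis, half-way up, 51 mm above its underside.
- big_amber_centre (a point): the larger brown bottle with a black screw cap: body 40 mm across, straight up to about 50 mm above its underside, cap 26 mm across; 88 mm tall. Stands upright and loose, z up. The point is on its axis, half-way up, 44 mm above its underside.
- small_amber_centre (a point): the smaller brown bottle with a black screw cap: body 32 mm across, straight up to about 40 mm above its underside, cap 21 mm across; 72 mm tall. Stands upright and loose, z up. The point is on its axis, half-way up, 36 mm above its underside.
- film_can_centre (a point): pale film can with a grey press lid, a plain cylinder 32 mm across, the lid (its top 7 mm) 35 mm across; 51 mm tall. Grip it in its upper half: lower down the fingertips would strike the tray's rim or the block. Stands upright and loose, z up. The point is on its axis, half-way up, 25.5 mm above its underside.
- saucer_dropper: round white drip saucer in which the dropper stands at the start, fixed, 55 mm across and 10 mm high, inside 48 mm. All four saucers are alike, in a straight row at 62 mm spacing in the aluminium stock tray (76 x 262 mm, rim 14 mm above the bench). Origin: centre of the underside, 5 mm above the bench; the thing stands 3 mm above it. +y runs along the row to the left, as seen from the robot.
- saucer_big_amber: round white drip saucer in which the big amber stands at the start, fixed, 55 mm across and 10 mm high, inside 48 mm. All four saucers are alike, in a straight row at 62 mm spacing in the aluminium stock tray (76 x 262 mm, rim 14 mm above the bench). Origin: centre of the underside, 5 mm above the bench; the thing stands 3 mm above it. +y runs along the row to the left, as seen from the robot.
- saucer_small_amber: round white drip saucer in which the small amber stands at the start, fixed, 55 mm across and 10 mm high, inside 48 mm. All four saucers are alike, in a straight row at 62 mm spacing in the aluminium stock tray (76 x 262 mm, rim 14 mm above the bench). Origin: centre of the underside, 5 mm above the bench; the thing stands 3 mm above it. +y runs along the row to the left, as seen from the robot.
- saucer_film_can: round white drip saucer in which the film can stands at the start, fixed, 55 mm across and 10 mm high, inside 48 mm. All four saucers are alike, in a straight row at 62 mm spacing in the aluminium stock tray (76 x 262 mm, rim 14 mm above the bench). Origin: centre of the underside, 5 mm above the bench; the thing stands 3 mm above it. +y runs along the row to the left, as seen from the robot.
- bench_block: pale wooden block 84 (x) x 254 (y) x 20 (z) mm, fixed on the bench, with a row of four round bores 54 mm across and 14 mm deep (the floor of a bore is 6 mm above the bench). Origin: centre of the underside, on the bench. The bores are centred at y = +93, +31, -31 and -93 mm, x = 0. +y runs along the row to the left, as seen from the robot.
- mixing_bowl: empty faceted clear glass bowl, 104 mm across and 44 mm high, loose, standing on the bench off one end of the block, about 0.2 m from the block's centre; a roll of masking tape lies off the other end. Origin: centre of its underside.
Not all that is in view belongs to the job. Leave any blue, green or pink look-alike of the part that bears film_can_centre alone.

How it is judged:
At the end, for the whole second after the job is handed in: Each of the four things stands upright (within 0.12 rad) and at rest on the floor of a bore (height within 4 mm, within 14 mm of the line of the bores); counted from the bowl's end of the block, their order is the order of their saucers in the stock tray from left to right (x of dropper_centre in the frame of bench_block between -0.014 and 0.014 m and y of dropper_centre in the frame of bench_block between -0.107 and 0.107 m and z of dropper_centre in the frame of bench_block between 0.053 and 0.061 m and angle between each of dropper_centre, big_amber_centre, small_amber_centre, film_can_centre's own z axis and vertical below 0.12 rad and linear speed of each of dropper, big_amber, small_amber, film_can below 0.02 m/s and ((y of any of saucer_big_amber, saucer_small_amber, saucer_film_can in the frame of saucer_dropper below -0.155 m and horizontal distance between dropper_centre and mixing_bowl below 0.138 m) or (y of any of saucer_big_amber, saucer_small_amber, saucer_film_can in the frame of saucer_dropper below -0.093 m and y of each of saucer_big_amber, saucer_small_amber, saucer_film_can in the frame of saucer_dropper above -0.155 m and horizontal distance between dropper_centre and mixing_bowl between 0.138 and 0.2 m) or (y of any of saucer_big_amber, saucer_small_amber, saucer_film_can in the frame of saucer_dropper above 0.093 m and y of each of saucer_big_amber, saucer_small_amber, saucer_film_can in the frame of saucer_dropper below 0.155 m and horizontal distance between dropper_centre and mixing_bowl between 0.2 and 0.262 m) or (y of any of saucer_big_amber, saucer_small_amber, saucer_film_can in the frame of saucer_dropper above 0.155 m and horizontal distance between dropper_centre and mixing_bowl above 0.262 m)) and x of big_amber_centre in the frame of bench_block between -0.014 and 0.014 m and y of big_amber_centre in the frame of bench_block between -0.107 and 0.107 m and z of big_amber_centre in the frame of bench_block between 0.046 and 0.054 m and ((y of any of saucer_dropper, saucer_small_amber, saucer_film_can in the frame of saucer_big_amber below -0.155 m and horizontal distance between big_amber_centre and mixing_bowl below 0.138 m) or (y of any of saucer_dropper, saucer_small_amber, saucer_film_can in the frame of saucer_big_amber below -0.093 m and y of each of saucer_dropper, saucer_small_amber, saucer_film_can in the frame of saucer_big_amber above -0.155 m and horizontal distance between big_amber_centre and mixing_bowl between 0.138 and 0.2 m) or (y of any of saucer_dropper, saucer_small_amber, saucer_film_can in the frame of saucer_big_amber above 0.093 m and y of each of saucer_dropper, saucer_small_amber, saucer_film_can in the frame of saucer_big_amber below 0.155 m and horizontal distance between big_amber_centre and mixing_bowl between 0.2 and 0.262 m) or (y of any of saucer_dropper, saucer_small_amber, saucer_film_can in the frame of saucer_big_amber above 0.155 m and horizontal distance between big_amber_centre and mixing_bowl above 0.262 m)) and x of small_amber_centre in the frame of bench_block between -0.014 and 0.014 m and y of small_amber_centre in the frame of bench_block between -0.107 and 0.107 m and z of small_amber_centre in the frame of bench_block between 0.038 and 0.046 m and ((y of any of saucer_dropper, saucer_big_amber, saucer_film_can in the frame of saucer_small_amber below -0.155 m and horizontal distance between small_amber_centre and mixing_bowl below 0.138 m) or (y of any of saucer_dropper, saucer_big_amber, saucer_film_can in the frame of saucer_small_amber below -0.093 m and y of each of saucer_dropper, saucer_big_amber, saucer_film_can in the frame of saucer_small_amber above -0.155 m and horizontal distance between small_amber_centre and mixing_bowl between 0.138 and 0.2 m) or (y of any of saucer_dropper, saucer_big_amber, saucer_film_can in the frame of saucer_small_amber above 0.093 m and y of each of saucer_dropper, saucer_big_amber, saucer_film_can in the frame of saucer_small_amber below 0.155 m and horizontal distance between small_amber_centre and mixing_bowl between 0.2 and 0.262 m) or (y of any of saucer_dropper, saucer_big_amber, saucer_film_can in the frame of saucer_small_amber above 0.155 m and horizontal distance between small_amber_centre and mixing_bowl above 0.262 m)) and x of film_can_centre in the frame of bench_block between -0.014 and 0.014 m and y of film_can_centre in the frame of bench_block between -0.107 and 0.107 m and z of film_can_centre in the frame of bench_block between 0.0275 and 0.0355 m and ((y of any of saucer_dropper, saucer_big_amber, saucer_small_amber in the frame of saucer_film_can below -0.155 m and horizontal distance between film_can_centre and mixing_bowl below 0.138 m) or (y of any of saucer_dropper, saucer_big_amber, saucer_small_amber in the frame of saucer_film_can below -0.093 m and y of each of saucer_dropper, saucer_big_amber, saucer_small_amber in the frame of saucer_film_can above -0.155 m and horizontal distance between film_can_centre and mixing_bowl between 0.138 and 0.2 m) or (y of any of saucer_dropper, saucer_big_amber, saucer_small_amber in the frame of saucer_film_can above 0.093 m and y of each of saucer_dropper, saucer_big_amber, saucer_small_amber in the frame of saucer_film_can below 0.155 m and horizontal distance between film_can_centre and mixing_bowl between 0.2 and 0.262 m) or (y of any of saucer_dropper, saucer_big_amber, saucer_small_amber in the frame of saucer_film_can above 0.155 m and horizontal distance between film_can_centre and mixing_bowl above 0.262 m))); the robot touches nothing.
It fails at once if a reagent is tipped over (more than 0.6 rad) (angle between any of dropper_centre, big_amber_centre, small_amber_centre, film_can_centre's own z axis and vertical above 0.6 rad).
It fails at once if the mixing bowl is pushed away (more than 10 mm) (distance of mixing_bowl from where it was at the start of the episode above 0.01 m).
It also fails if it takes over 112 s, if anything falls off the work surface, if the arm or the gripper's body presses on something with over 40 N, if the wrist force passes 120 N, or if a joint passes its speed limit or range.

### The arm

A 6-joint arm with a two-finger parallel gripper is mounted at the origin on a cart in front of the work surface, level with it; the furniture and walls round the work are solid. World frame = base frame: x ahead of the robot, y to its left, z up, the work surface at z = 0. Lengths are in m, angles in rad, forces in N, time in s.
With the tool pointing down it reaches from about 0.3 to 1 m from the base axis. Payload 5.1 kg.
Tool frame: the origin (TCP) lies midway between the tips of the shut fingers; the grasp point (between the pads) lies bot.grip_point_offset behind it (bot.grip_point_offset is the distance from the TCP to the grasp point, in m); z points along the fingers, y is the line along which they close (so a half turn about z gives the same grasp; the last joint's range is limited). The gripper opens to 95 mm and grips with 3 to 60 N. Pads are 20 mm wide; open, the fingers measure 119 mm over their backs; the gripper's body (75 mm by 180 mm) begins 59 mm behind the grasp point.
Start: joints at [-1.361, 0.124, 1.65, -0, 1.367, -0.083], TCP at [0.188, -0.622, 0.215] pointing down, gripper open.
Joint ranges: [-2.61, 2.61], [-1.02, 2.33], [0.03, 2.71], [-1.35, 4.49], [0.32, 2.68], [-2.91, 2.91]. Speed limits (rad/s): [2.57, 2.57, 3.14, 3.14, 3.14, 3.14].

### API

Orientations are given as a unit quaternion [w, x, y, z].
In Python, from cell import bot gives the robot as it stands.
- The arm moves only by the tool play_rows, never from a script. Its argument "steps" is a list of rows, each a list of 2 entries, a list of its own where there are three numbers: the shift along the world's x, y, z as a fraction of full scale, then the turn about the world's z as a fraction of full scale. In form: [[[dx, dy, dz], turn], ...]. A call has 1 to 12 rows; each row shifts and turns the commanded pose from where the row before left it; what a row does not reach is not made up. Full scale, the value 1, is 0.5 m for a shift and 4 degrees for a turn. A row lasts 1/8 s, in which the tool goes at most 62.5 mm and 10.7 degrees, less where a joint would pass 70% of its speed; a pose out of reach is approached as far as the arm can. A call with a number of a shift or a turn outside -1 to 1 is refused whole. A call with a gripper value outside its range is refused whole. "fingers" is the closure, from -1 (fully open) to 1 (shut), set as the call begins (left out, the last holds). The fingers move at their own pace and stop on an object; "squeeze" is the grip in N (left out, the last holds). Time passes only in rows, so rows that do not move let the fingers close. It gives the time, the measured TCP pose, the force, the opening and the grip force at its end, in the units of the state.
- bot.read_state(): the state, without advancing time (a new reading comes with each control period).
- bot.get_image(name): name is "scene" or "top" or "wrist"; returns a dict with "frame" (384x512x3 uint8, red, green, blue), "vertical_fov" (degrees; the focal length in pixels is half the picture's height over the tangent of half this angle, whatever the lens; pixels are square), "cx", "cy" (the principal point, pixels), "extrinsics" (4x4, takes a point from world to camera coordinates); the wrist camera has in their place "T_tool_cam" (4x4, takes a point from camera to tool coordinates, whose origin is the TCP and whose axes are the flange's). Camera axes: x right, y up, looking along -z (the intrinsics and any distortion apply to the point x, -y, -z); pixel columns grow to the right and rows downward; lengths in m; the calibration is good to about 2 mm. The wrist camera is an equidistant fisheye: a pixel r from the principal point sees the ray r / f radians off the axis. A picture is of the moment at which its call begins: read the wrist's pose just before it. There is no depth.
- bot.sign_off(): hands the job in; it is judged then, once.
Trained networks look in a picture, given as the dict that the camera call returned (one of the last four; its "shot" number tells which), for a name from the list of things; names that differ only in an ending like _2 or _b are one class to them, and where a whole thing is asked for, a point or a joint stands for the part that bears it (a point fixed in the world has none). Each returns a list of dicts, best first, with "confidence" (0 to 1); they miss things now and then, are a little off and sometimes report something else, mostly with a low value. They report only what shows in the picture. A call takes as long as a camera call. They do not tell look-alikes from the thing itself.
- bot.spot_in(thing, picture): "point" ([column, row] in pixels, amid what is visible of it).
- bot.landmark_of(thing, picture): "point" ([column, row] in pixels: a listed point, or the origin of a listed thing).
The state is a dict: "t": time; "qpos": joint angles; "qd": joint speeds; "tau": joint torques, N m; "tcp_pos": TCP position; "tool_rot": TCP orientation; "wrist_force": force on the tool from outside, world axes, zero at the start; "moment": the same for the moment, N m; "opening": finger opening in m; "gripper_force": force on a finger pad.
Only numpy, scipy, OpenCV 4.12 (cv2) and the standard library are available. Lean on these libraries where they do the work, as an engineer would, in place of code of your own. Each camera call takes 0.05 s, during which the arm holds its last target. There are 200 camera calls.

## Working session

There is one attempt and no reset: what is moved stays moved. The work goes in short steps, Python scripts to look and compute and a tool call to move; the robot and the scene stay as the last step left them, time stands still between calls to the robot, and variables do not carry over. Pictures are saved under pics/ and viewed, at most 14 in all, crops included, and the job is handed in when it is done.

Besides the shell and the picture viewer there is one more tool, called after "Request:" by a JSON object that holds its "op" and its "data", one argument or row to a line. play_rows: Moves the arm, as the interface text tells. Its arguments: {"type":"object","properties":{"steps":{"type":"array","items":{"type":"array"}},"fingers":{"type":"number"},"squeeze":{"type":"number"}},"required":["steps"]}

```bash
mkdir -p pics; cat > h.py <<'E'
import numpy as np, cv2
from cell import bot
def ray(p,pix):
    f=p["frame"].shape[0]/2/np.tan(np.radians(p["vertical_fov"])/2)
    E=np.array(p["extrinsics"]);R=E[:3,:3];c=-R.T@E[:3,3]
    d=R.T@np.array([(pix[0]-p["cx"])/f,-(pix[1]-p["cy"])/f,-1]);return c,d
def at_z(p,pix,z):
    c,d=ray(p,pix);return c+d*(z-c[2])/d[2]
def tri(rs):
    A=np.zeros((3,3));b=np.zeros(3)
    for c,d in rs:
        d=d/np.linalg.norm(d);M=np.eye(3)-np.outer(d,d);A+=M;b+=M@c
    return np.linalg.solve(A,b)
E
cat > m.py <<'E'
from h import *
np.set_printoptions(precision=4,suppress=True)
s=bot.read_state();print(s,bot.grip_point_offset)
P={n:bot.get_image(n) for n in("scene","top")}
for n,p in P.items(): cv2.imwrite(f"pics/{n}0.png",p["frame"][:,:,::-1]);print(n,[k for k in p],p["vertical_fov"],ray(p,(p["cx"],p["cy"])))
Z=dict(dropper_centre=.059,big_amber_centre=.052,small_amber_centre=.044,film_can_centre=.0335,saucer_dropper=.005,saucer_big_amber=.005,saucer_small_amber=.005,saucer_film_can=.005,bench_block=0,mixing_bowl=0)
for t,z in Z.items():
    for n,p in P.items():
        for r in bot.landmark_of(t,p)[:5]: print(t,n,np.array(r["point"]).round(1),round(r["confidence"],2),at_z(p,r["point"],z))
E
python3 m.py
```

```text
{'t': 0.0, 'qpos': array([-1.3606,  0.1245,  1.6517, -0.    ,  1.3675, -0.0825]), 'qd': array([ 0.0004,  0.0004, -0.0011, -0.0011,  0.0003,  0.0013]), 'tau': array([  0.0006, -41.7605, -35.9932,   0.0775,   0.0492,  -0.0002]), 'tcp_pos': array([ 0.1874, -0.6217,  0.2134]), 'tool_rot': array([-0.001 ,  0.9893,  0.1459, -0.0001]), 'wrist_force': array([-0.3208,  0.5456,  0.1548]), 'moment': array([-0.0277, -0.0373, -0.0324]), 'gripper_force': 0.0, 'opening': 0.09501952291841864} 0.0188
scene ['frame', 'vertical_fov', 'cx', 'cy', 'extrinsics', 'shot'] 48.80232483970511 (array([-0.2552,  0.7971,  0.5819]), array([ 0.6742, -0.6049, -0.4237]))
top ['frame', 'vertical_fov', 'cx', 'cy', 'extrinsics', 'shot'] 46.20521000508648 (array([0.3676, 0.0504, 1.3579]), array([ 0.1096,  0.0176, -0.9938]))
dropper_centre scene [170.4 227.4] 0.57 [0.5384 0.349  0.059 ]
dropper_centre top [155.4 179.5] 0.58 [0.5327 0.3621 0.059 ]
big_amber_centre scene [228.5 208.1] 0.96 [0.5407 0.1677 0.052 ]
big_amber_centre top [221.2 180.3] 0.59 [0.5335 0.1703 0.052 ]
small_amber_centre scene [191.3 228.4] 0.67 [0.524
[... 698 characters left out ...]
  0.005 ]
saucer_big_amber scene [233.1 225.3] 0.55 [0.5242 0.1647 0.005 ]
saucer_big_amber top [224.3 184.8] 0.62 [0.5258 0.1649 0.005 ]
saucer_small_amber scene [193. 243.] 0.53 [0.5179 0.2995 0.005 ]
saucer_small_amber top [183.8 184.5] 0.57 [0.5253 0.288  0.005 ]
saucer_small_amber top [201.2 183.3] 0.29 [0.5296 0.2351 0.005 ]
saucer_film_can scene [213.2 233.3] 0.62 [0.5241 0.2318 0.005 ]
saucer_film_can top [197.3 183.4] 0.53 [0.5291 0.247  0.005 ]
bench_block scene [326.1 202.3] 0.83 [ 0.4623 -0.1534  0.    ]
bench_block top [332.  206.7] 0.68 [ 0.4638 -0.161   0.    ]
mixing_bowl scene [293.4 228. ] 0.56 [0.4165 0.0399 0.    ]
mixing_bowl top [265.7 221.2] 0.85 [0.4176 0.0382 0.    ]
```

```bash
python3 - <<'E'
import cv2
a=cv2.imread("pics/top0.png");cv2.imwrite("pics/topc.png",cv2.resize(a[110:290,120:390],None,fx=2.9,fy=2.9,interpolation=cv2.INTER_CUBIC))
a=cv2.imread("pics/scene0.png");cv2.imwrite("pics/scenec.png",cv2.resize(a[150:310,130:400],None,fx=2.9,fy=2.9,interpolation=cv2.INTER_CUBIC))
E
```

```text
(no output)
```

View pics/topc.png

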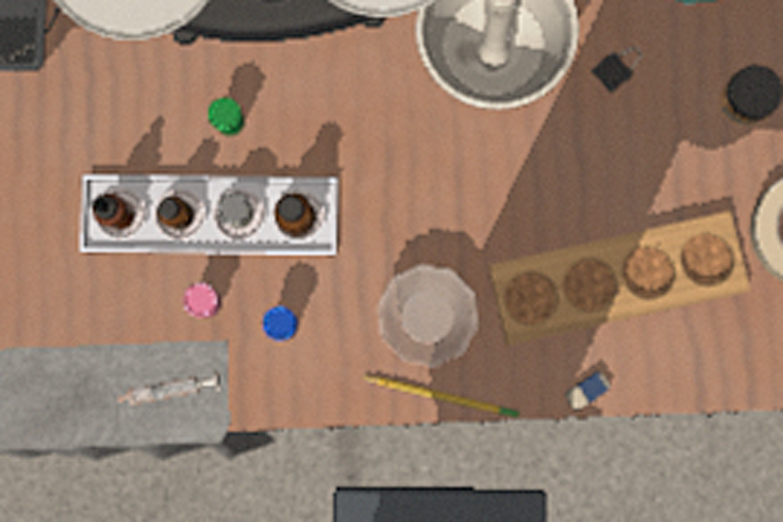

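View pics/scenec.png

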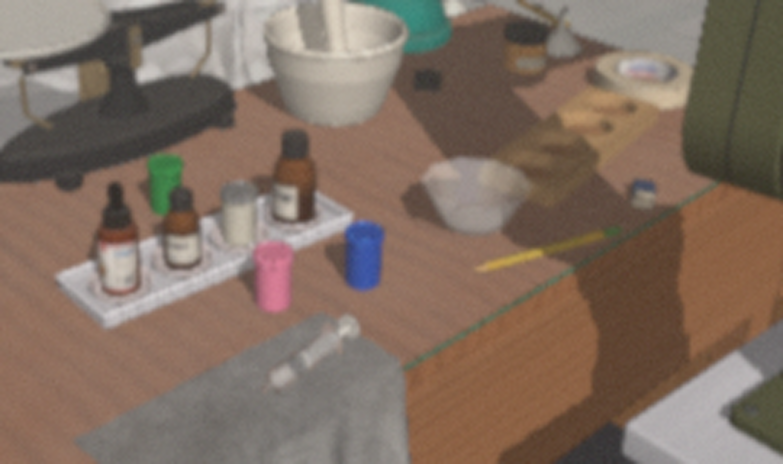

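The four in the tray, left to right, are dropper (top crop 112,213), small amber (175,210), grey film can (238,213) and big amber (297,213). The film-can candidates in the top crop are grey in the tray (238,213), green (226,115), pink (201,300) and blue (280,322). Only the grey one fits: it is pale, has a grey lid and stands in the tray. The bowl is at (428,315), off the left end of the block, so the nearest bore is the leftmost one (530,297).

```bash
cat > g.py <<'E'
from h import *
np.set_printoptions(precision=4,suppress=True)
p=bot.get_image("top");q=bot.get_image("scene")
f=lambda u,v:(u/2.9+120-.3,v/2.9+110-.3)
fs=lambda u,v:(u/2.9+130-.3,v/2.9+150-.3)
print("tray",np.mean([at_z(p,f(*a),.014) for a in [(84,178),(338,175),(338,253),(84,252)]],0))
C=[at_z(p,f(*a),.02)[:2] for a in [(492,265),(732,212),(748,288),(508,343)]];print("block",np.mean(C,0),C)
d=(C[0]+C[3]-C[1]-C[2]);th=np.arctan2(-d[0],d[1]);print("yaw",np.degrees(th),np.linalg.norm(d)/2)
for a in [(530,297),(590,285),(650,270),(707,258)]: print(at_z(p,f(*a),.018))
# caps tops: triangulate
for n,a,b in [("dropper bulb",(100,207),(115,187)),("small cap",(173,204),(180,194)),("film lid",(237,208),(239,188)),("big cap",(292,206),(296,137))]:
    print(n,tri([ray(p,f(*a)),ray(q,fs(*b))]))
E
python3 g.py
```

```text
tray [0.5272 0.2605 0.014 ]
block [ 0.467  -0.1624] [array([ 0.4776, -0.0314]), array([ 0.5353, -0.2776]), array([ 0.4572, -0.2927]), array([ 0.398 , -0.0481])]
yaw 13.403433816146347 0.2522909376112123
[ 0.4453 -0.0705  0.018 ]
[ 0.4584 -0.1319  0.018 ]
[ 0.4746 -0.1934  0.018 ]
[ 0.4877 -0.2518  0.018 ]
dropper bulb [0.5236 0.356  0.1036]
small cap [0.531  0.2903 0.0717]
film lid [0.5298 0.2286 0.0572]
big cap [0.5268 0.1685 0.0912]
```

Request:
{"op": "play_rows", "data": {
  "steps": [
    [[0.02, 0.03, 0.02], 1],
    [[0.045, 0.08, 0.02], 1],
    [[0.05, 0.08, 0.02], 1],
    [[0.05, 0.08, 0.02], 1],
    [[0.05, 0.08, 0.02], 1],
    [[0.05, 0.08, 0.02], 1],
    [[0.05, 0.09, 0.02], 1],
    [[0.05, 0.09, 0.02], 1],
    [[0.05, 0.09, 0.015], 1],
    [[0.05, 0.09, 0], 1],
    [[0.045, 0.08, 0], 1],
    [[0.03, 0.05, 0], 1]
  ],
  "fingers": -1
}}

```text
t: 2.7
tcp_pos: [0.4583, -0.1605, 0.3025]
tool_rot: [0.0, 0.843, 0.537, 0.0]
wrist_force: [0.9, -1.5, 0.0]
opening: 0.0949
gripper_force: 0.0
```

```bash
cat >> h.py <<'E'
from scipy.spatial.transform import Rotation as Ro
def wr(p,s,pix,z):
    f=p["frame"].shape[0]/2/np.tan(np.radians(p["vertical_fov"])/2)
    u=np.array([pix[0]-p["cx"],pix[1]-p["cy"]]);r=np.linalg.norm(u);a=r/f
    d=np.array([np.sin(a)*u[0]/r,-np.sin(a)*u[1]/r,-np.cos(a)])
    w,x,y,zz=s["tool_rot"];R=Ro.from_quat([x,y,zz,w]).as_matrix();T=np.array(p["T_tool_cam"])
    c=R@T[:3,3]+s["tcp_pos"];d=R@T[:3,:3]@d
    return c+d*(z-c[2])/d[2]
def yaw(s):
    w,x,y,z=s["tool_rot"];R=Ro.from_quat([x,y,z,w]).as_matrix();return np.degrees(np.arctan2(R[1,1],R[0,1]))
E
python3 - <<'E'
from h import *
s=bot.read_state();p=bot.get_image("wrist");cv2.imwrite("pics/w1.png",p["frame"][:,:,::-1])
print(s["t"],s["tcp_pos"],yaw(s),s["qpos"],p["vertical_fov"],p["cx"],p["cy"])
for r in bot.landmark_of("bench_block",p): print(r["point"],r["confidence"],wr(p,s,r["point"],0))
E
```

```text
2.7 [ 0.45827895 -0.16045499  0.30247936] -24.988888006206246 [-4.47515239e-01 -2.89278650e-01  1.89234210e+00  1.89667271e-04
  1.53776860e+00 -1.13831268e-02] 65.70646984690485 252.37769755983533 196.1356378469559
[257.0, 161.8] 0.85 [ 0.46564702 -0.16531756  0.        ]
```

View pics/w1.png

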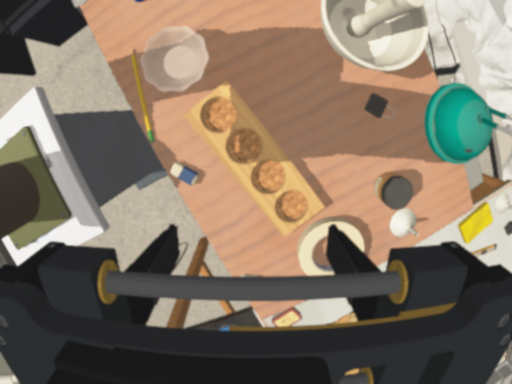

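The wrist view shows the four bores at (219,113), (245,145), (269,177) and (292,206), with the bowl at (180,60) off the first one.

```bash
python3 - <<'E'
from h import *
s=bot.read_state();p=bot.get_image("wrist")
B=np.array([wr(p,s,a,.018) for a in [(219,113),(245,145),(269,177),(292,206)]]);print(B,B.mean(0))
d=B[0]-B[3];print(np.degrees(np.arctan2(-d[0],d[1])),np.linalg.norm(d))
E
```

```text
[[ 0.44637361 -0.06905055  0.018     ]
 [ 0.46103544 -0.13053673  0.018     ]
 [ 0.47367009 -0.19186011  0.018     ]
 [ 0.4880163  -0.2512954   0.018     ]] [ 0.46727386 -0.1606857   0.018     ]
12.871035352032916 0.18694196119855638
```

Request:
{"op": "play_rows", "data": {
  "steps": [
    [[0.007, 0.05, 0], 1],
    [[0.012, 0.09, 0], 1],
    [[0.013, 0.1, 0], 1],
    [[0.013, 0.1, 0], 1],
    [[0.013, 0.1, 0], 1],
    [[0.013, 0.1, 0], 1],
    [[0.013, 0.1, 0], 0.25],
    [[0.013, 0.1, 0], 0],
    [[0.013, 0.1, 0], 0],
    [[0.012, 0.1, 0], 0],
    [[0.008, 0.06, 0], 0],
    [[0.004, 0.031, 0], 0]
  ]
}}

```text
t: 4.35
tcp_pos: [0.5252, 0.3532, 0.3018]
tool_rot: [0.0, 0.709, 0.705, -0.0]
wrist_force: [1.0, -1.0, -0.7]
opening: 0.0951
gripper_force: 0.0
```

```bash
python3 - <<'E'
from h import *
s=bot.read_state();p=bot.get_image("wrist");cv2.imwrite("pics/w2.png",p["frame"][:,:,::-1])
print(s["t"],s["tcp_pos"],yaw(s))
for t,z in dict(dropper_centre=.059,big_amber_centre=.052,small_amber_centre=.044,film_can_centre=.0335).items():
  for r in bot.landmark_of(t,p)[:4]: print(t,r["point"],r["confidence"],wr(p,s,r["point"],z))
E
```

```text
4.35 [0.52520221 0.35320973 0.30176563] -0.27099577973936756
dropper_centre [251.4, 162.3] 0.61 [0.52467049 0.36082031 0.059     ]
big_amber_centre [251.1, 278.7] 0.9 [0.52322289 0.16733473 0.052     ]
small_amber_centre [255.5, 205.2] 0.6 [0.53051862 0.29252067 0.044     ]
film_can_centre [251.5, 241.2] 0.95 [0.52413744 0.22761652 0.0335    ]
film_can_centre [196.9, 219.4] 0.95 [0.43728638 0.26541453 0.0335    ]
film_can_centre [190.6, 261.4] 0.93 [0.42057837 0.1886573  0.0335    ]
film_can_centre [317.3, 228.0] 0.59 [0.63072228 0.24955693 0.0335    ]
```

View pics/w2.png

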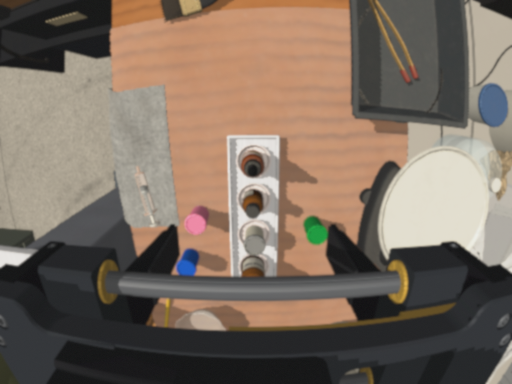

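Request:
{"op": "play_rows", "data": {
  "steps": [
    [[0, 0.007, -0.03], 0],
    [[0, 0, -0.06], 0],
    [[0, 0, -0.07], 0],
    [[0, 0, -0.07], 0],
    [[0, 0, -0.07], 0],
    [[0, 0, -0.06], 0],
    [[0, 0, -0.05], 0],
    [[0, 0, -0.04], 0],
    [[0, 0, -0.04], 0],
    [[0, 0, -0.03], 0],
    [[0, 0, -0.01], 0],
    [[0, 0, 0], 0]
  ]
}}

```text
t: 6.1
tcp_pos: [0.5247, 0.3568, 0.0372]
tool_rot: [0.0, 0.708, 0.706, 0.0]
wrist_force: [-0.6, 0.1, 0.3]
opening: 0.0954
gripper_force: 0.0
```

Request:
{"op": "play_rows", "data": {
  "steps": [
    [[0, 0, 0], 0],
    [[0, 0, 0], 0],
    [[0, 0, 0], 0],
    [[0, 0, 0], 0],
    [[0, 0, 0], 0],
    [[0, 0, 0], 0],
    [[0, 0, 0], 0],
    [[0, 0, 0], 0]
  ],
  "fingers": 1,
  "squeeze": 12
}}

```text
t: 7.1
tcp_pos: [0.5246, 0.3566, 0.0371]
tool_rot: [-0.0, 0.709, 0.706, -0.0]
wrist_force: [0.2, 0.6, -0.0]
opening: 0.0319
gripper_force: 12.0
```

Request:
{"op": "play_rows", "data": {
  "steps": [
    [[0, 0, 0.02], 0],
    [[0, 0, 0.05], 0],
    [[0, 0, 0.07], 0],
    [[0, 0, 0.06], 0],
    [[0, 0, 0.04], 0],
    [[0, 0, 0.02], 0],
    [[-0.003, -0.02, 0], 1],
    [[-0.009, -0.05, 0], 1],
    [[-0.013, -0.07, 0], 1],
    [[-0.015, -0.08, 0], 0.35],
    [[-0.015, -0.08, 0], 0],
    [[-0.015, -0.08, 0], 0]
  ]
}}

```text
t: 8.6
tcp_pos: [0.4885, 0.1653, 0.1661]
tool_rot: [-0.001, 0.621, 0.784, -0.001]
wrist_force: [0.0, -0.0, -0.9]
opening: 0.0319
gripper_force: 12.0
```

Request:
{"op": "play_rows", "data": {
  "steps": [
    [[-0.015, -0.08, 0], 0],
    [[-0.015, -0.08, 0], 0],
    [[-0.015, -0.08, 0], 0],
    [[-0.013, -0.07, 0], 0],
    [[-0.012, -0.065, 0], 0],
    [[-0.009, -0.05, 0], 0],
    [[-0.006, -0.035, 0], 0],
    [[-0.003, -0.015, 0], 0],
    [[0, 0, -0.01], 0],
    [[0, 0, 0], 0]
  ]
}}

```text
t: 9.85
tcp_pos: [0.4451, -0.0702, 0.1612]
tool_rot: [-0.001, 0.621, 0.784, -0.0]
wrist_force: [-0.0, 0.6, -1.2]
opening: 0.0323
gripper_force: 12.0
```

```bash
python3 - <<'E'
from h import *
s=bot.read_state();p=bot.get_image("scene")
print(s["t"],s["tcp_pos"],yaw(s),s["opening"],s["gripper_force"])
a=p["frame"][100:300,200:470,::-1];cv2.imwrite("pics/s1.png",cv2.resize(a,None,fx=2.9,fy=2.9))
E
```

```text
9.85 [ 0.44510924 -0.07017865  0.16120163] 13.209894101986766 0.03227300931174079 11.999356923406594
```

View pics/s1.png

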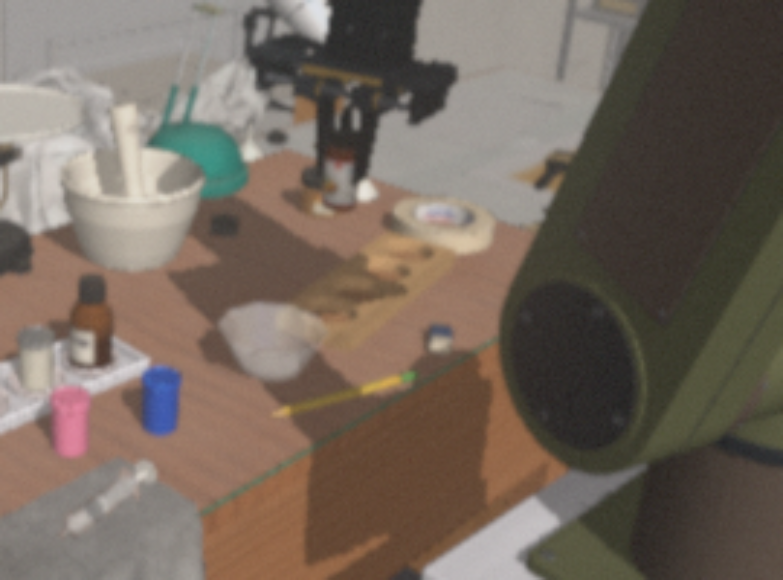

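The dropper hangs upright in the grip at (342,180), above the near end of the block. I'll lower it now.

Request:
{"op": "play_rows", "data": {
  "steps": [
    [[0, 0, -0.02], 0],
    [[0, 0, -0.04], 0],
    [[0, 0, -0.05], 0],
    [[0, 0, -0.04], 0],
    [[0, 0, -0.03], 0],
    [[0, 0, -0.025], 0],
    [[0, 0, -0.015], 0],
    [[0, 0, -0.01], 0],
    [[0, 0, -0.01], 0],
    [[0, 0, -0.005], 0],
    [[0, 0, -0.005], 0],
    [[0, 0, 0], 0]
  ]
}}

```text
t: 11.4
tcp_pos: [0.4455, -0.0708, 0.0371]
tool_rot: [-0.0, 0.621, 0.784, -0.0]
wrist_force: [0.1, 0.3, -0.6]
opening: 0.0323
gripper_force: 12.0
```

Request:
{"op": "play_rows", "data": {
  "steps": [
    [[0, 0, 0], 0],
    [[0, 0, 0], 0],
    [[0, 0, 0], 0],
    [[0, 0, 0], 0],
    [[0, 0, 0], 0],
    [[0, 0, 0], 0],
    [[0, 0, 0], 0],
    [[0, 0, 0], 0]
  ],
  "fingers": -1
}}

```text
t: 12.4
tcp_pos: [0.4456, -0.0708, 0.0372]
tool_rot: [-0.0, 0.621, 0.784, -0.0]
wrist_force: [-0.9, 0.4, -0.4]
opening: 0.0945
gripper_force: 0.0
```

Request:
{"op": "play_rows", "data": {
  "steps": [
    [[0, 0, 0.03], 0],
    [[0, 0, 0.06], 0],
    [[0, 0, 0.08], 0],
    [[0, 0, 0.07], 0],
    [[0, 0, 0.04], 0],
    [[0.006, 0.025, 0], -0.3],
    [[0.014, 0.06, 0], -1],
    [[0.018, 0.08, 0], -1],
    [[0.02, 0.085, 0], -1],
    [[0.02, 0.085, 0], 0],
    [[0.02, 0.085, 0], 0],
    [[0.02, 0.085, 0], 0]
  ]
}}

```text
t: 13.9
tcp_pos: [0.505, 0.1832, 0.1786]
tool_rot: [0.0, 0.707, 0.707, 0.001]
wrist_force: [-0.1, 0.1, -0.3]
opening: 0.0948
gripper_force: 0.0
```

Request:
{"op": "play_rows", "data": {
  "steps": [
    [[0.019, 0.08, 0], 0],
    [[0.015, 0.07, 0], 0],
    [[0.01, 0.045, 0], 0],
    [[0.005, 0.025, 0], 0],
    [[0, 0, 0], 0],
    [[0, 0, 0], 0]
  ]
}}

```text
t: 14.65
tcp_pos: [0.529, 0.2908, 0.1771]
tool_rot: [0.0, 0.708, 0.707, -0.0]
wrist_force: [-0.9, 1.4, 0.1]
opening: 0.0949
gripper_force: 0.0
```

```bash
cat > c.py <<'E'
from h import *
import sys
s=bot.read_state();p=bot.get_image("wrist");q=bot.get_image("top")
print(s["t"],s["tcp_pos"],yaw(s))
for t,z in dict(dropper_centre=.057,big_amber_centre=.052,small_amber_centre=.044,film_can_centre=.0335,mixing_bowl=0).items():
  for r in bot.landmark_of(t,p)[:3]: print(t,r["confidence"],wr(p,s,r["point"],z))
  for r in bot.landmark_of(t,q)[:2]: print("  top",t,r["confidence"],at_z(q,r["point"],z))
cv2.imwrite(f"pics/{sys.argv[1]}.png",np.hstack([cv2.resize(q["frame"][110:290,120:390],(400,267)),cv2.resize(p["frame"],(356,267))])[:,:,::-1])
E
python3 c.py c1
```

```text
14.65 [0.52899051 0.29078368 0.17710939] -0.06940563623087789
  top dropper_centre 0.62 [ 0.44167644 -0.06945589  0.057     ]
big_amber_centre 0.97 [0.52363307 0.16930842 0.052     ]
  top big_amber_centre 0.75 [0.52468569 0.16655879 0.052     ]
small_amber_centre 0.72 [0.52476748 0.29604061 0.044     ]
film_can_centre 0.92 [0.4372821  0.26780025 0.0335    ]
film_can_centre 0.85 [0.62836422 0.2482678  0.0335    ]
film_can_centre 0.83 [0.52680744 0.23223561 0.0335    ]
  top film_can_centre 0.71 [0.52820867 0.23606245 0.0335    ]
  top film_can_centre 0.62 [0.43198608 0.26005651 0.0335    ]
mixing_bowl 0.51 [0.41930617 0.03785201 0.        ]
  top mixing_bowl 0.92 [0.42223035 0.02774474 0.        ]
```

View pics/c1.png

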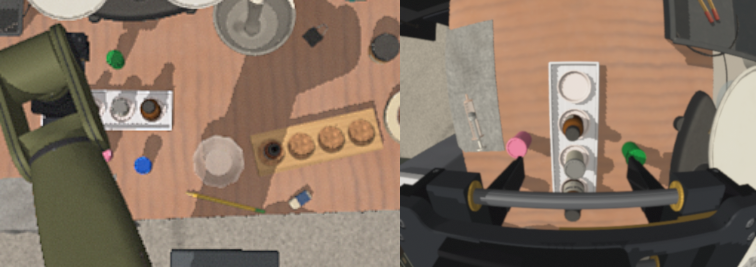

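The dropper stands in the first bore at (271,148) and the bowl hasn't moved. Next is the small amber.

Request:
{"op": "play_rows", "data": {
  "steps": [
    [[-0.003, 0.004, -0.02], 0],
    [[0, 0, -0.04], 0],
    [[0, 0, -0.06], 0],
    [[0, 0, -0.06], 0],
    [[0, 0, -0.05], 0],
    [[0, 0, -0.035], 0],
    [[0, 0, -0.02], 0],
    [[0, 0, -0.015], 0],
    [[0, 0, -0.004], 0],
    [[0, 0, 0], 0]
  ]
}}

```text
t: 16.5
tcp_pos: [0.528, 0.2939, 0.0258]
tool_rot: [0.0, 0.707, 0.707, 0.001]
wrist_force: [-0.8, 0.2, -0.1]
opening: 0.0952
gripper_force: 0.0
```

Request:
{"op": "play_rows", "data": {
  "steps": [
    [[0, 0, 0], 0],
    [[0, 0, 0], 0],
    [[0, 0, 0], 0],
    [[0, 0, 0], 0],
    [[0, 0, 0], 0],
    [[0, 0, 0], 0],
    [[0, 0, 0], 0],
    [[0, 0, 0], 0]
  ],
  "fingers": 1,
  "squeeze": 12
}}

```text
t: 17.5
tcp_pos: [0.5274, 0.2937, 0.0251]
tool_rot: [-0.0, 0.707, 0.707, -0.0]
wrist_force: [-1.0, 0.2, 0.4]
opening: 0.0315
gripper_force: 12.0
```

Request:
{"op": "play_rows", "data": {
  "steps": [
    [[0, 0, 0.02], 0],
    [[0, 0, 0.05], 0],
    [[0, 0, 0.08], 0],
    [[0, 0, 0.07], 0],
    [[0, 0, 0.04], 0],
    [[0, 0, 0.02], 0],
    [[-0.003, -0.02, 0], 1],
    [[-0.008, -0.05, 0], 1],
    [[-0.011, -0.07, 0], 1],
    [[-0.013, -0.08, 0], 0.3],
    [[-0.013, -0.08, 0], 0],
    [[-0.013, -0.08, 0], 0]
  ]
}}

```text
t: 19.0
tcp_pos: [0.4958, 0.1024, 0.1636]
tool_rot: [-0.001, 0.621, 0.784, -0.001]
wrist_force: [1.3, -0.3, -0.8]
opening: 0.0318
gripper_force: 12.0
```

Request:
{"op": "play_rows", "data": {
  "steps": [
    [[-0.013, -0.08, 0], 0],
    [[-0.013, -0.08, 0], 0],
    [[-0.013, -0.08, 0], 0],
    [[-0.011, -0.07, 0], 0],
    [[-0.01, -0.065, 0], 0],
    [[-0.008, -0.05, 0], 0],
    [[-0.004, -0.03, 0], 0],
    [[-0.002, -0.014, 0], 0],
    [[0, 0, -0.02], 0],
    [[0, 0, -0.03], 0],
    [[0, 0, -0.02], 0],
    [[0, 0, 0], 0]
  ]
}}

```text
t: 20.5
tcp_pos: [0.4591, -0.1301, 0.1284]
tool_rot: [-0.002, 0.621, 0.784, -0.0]
wrist_force: [-0.6, 0.3, -0.4]
opening: 0.0318
gripper_force: 12.0
```

Request:
{"op": "play_rows", "data": {
  "steps": [
    [[0, 0, -0.02], 0],
    [[0, 0, -0.035], 0],
    [[0, 0, -0.04], 0],
    [[0, 0, -0.035], 0],
    [[0, 0, -0.025], 0],
    [[0, 0, -0.02], 0],
    [[0, 0, -0.015], 0],
    [[0, 0, -0.01], 0],
    [[0, 0, -0.005], 0],
    [[0, 0, -0.005], 0],
    [[0, 0, 0], 0]
  ]
}}

```text
t: 21.88
tcp_pos: [0.4601, -0.1308, 0.0252]
tool_rot: [0.0, 0.621, 0.784, 0.0]
wrist_force: [0.9, 0.6, -0.5]
opening: 0.0313
gripper_force: 12.0
```

Request:
{"op": "play_rows", "data": {
  "steps": [
    [[0, 0, 0], 0],
    [[0, 0, 0], 0],
    [[0, 0, 0], 0],
    [[0, 0, 0], 0],
    [[0, 0, 0], 0],
    [[0, 0, 0], 0],
    [[0, 0, 0], 0],
    [[0, 0, 0], 0]
  ],
  "fingers": -1
}}

```text
t: 22.88
tcp_pos: [0.4601, -0.1309, 0.0251]
tool_rot: [-0.0, 0.621, 0.784, -0.0]
wrist_force: [0.7, -0.4, -0.1]
opening: 0.0946
gripper_force: 0.0
```

Request:
{"op": "play_rows", "data": {
  "steps": [
    [[0, 0, 0.03], 0],
    [[0, 0, 0.06], 0],
    [[0, 0, 0.09], 0],
    [[0, 0, 0.08], 0],
    [[0, 0, 0.04], 0],
    [[0.005, 0.025, 0], -0.3],
    [[0.011, 0.06, 0], -1],
    [[0.014, 0.08, 0], -1],
    [[0.016, 0.085, 0], -1],
    [[0.016, 0.085, 0], 0],
    [[0.016, 0.085, 0], 0],
    [[0.016, 0.085, 0], 0]
  ]
}}

```text
t: 24.38
tcp_pos: [0.5074, 0.1231, 0.1766]
tool_rot: [0.001, 0.707, 0.707, 0.001]
wrist_force: [0.8, -0.5, -0.4]
opening: 0.0949
gripper_force: 0.0
```

Request:
{"op": "play_rows", "data": {
  "steps": [
    [[0.015, 0.08, 0], 0],
    [[0.012, 0.07, 0], 0],
    [[0.008, 0.045, 0], 0],
    [[0.003, 0.022, 0], 0],
    [[0, 0, 0], 0],
    [[0, 0, 0], 0]
  ]
}}

```text
t: 25.12
tcp_pos: [0.526, 0.2293, 0.1751]
tool_rot: [0.0, 0.708, 0.707, -0.0]
wrist_force: [0.2, -0.4, -0.3]
opening: 0.0953
gripper_force: 0.0
```

```bash
python3 c.py c2
```

```text
25.125 [0.52604336 0.22929035 0.17514746] -0.07706315485786805
  top dropper_centre 0.45 [ 0.44913394 -0.06540695  0.057     ]
big_amber_centre 0.82 [0.52314766 0.1699039  0.052     ]
  top big_amber_centre 0.52 [0.5227661  0.17941203 0.052     ]
  top small_amber_centre 0.46 [ 0.45828061 -0.12506976  0.044     ]
  top small_amber_centre 0.17 [0.52671646 0.17732042 0.044     ]
film_can_centre 0.74 [0.62793536 0.24720006 0.0335    ]
film_can_centre 0.7 [0.53064121 0.23201227 0.0335    ]
film_can_centre 0.59 [0.42035194 0.18762765 0.0335    ]
  top film_can_centre 0.36 [0.40917323 0.18334154 0.0335    ]
mixing_bowl 0.59 [0.42141563 0.03247603 0.        ]
  top mixing_bowl 0.67 [0.42753324 0.03622938 0.        ]
```

View pics/c2.png

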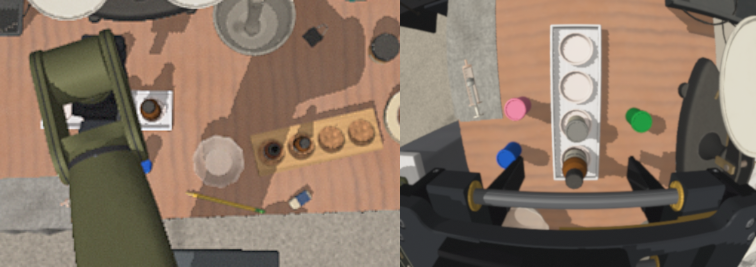

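Bores 1 and 2 hold the dropper (271,148) and small amber (301,143). The grey can in the tray at (577,125) is the target. Pink (515,107), blue (508,155) and green (640,120) are outside the tray.

Request:
{"op": "play_rows", "data": {
  "steps": [
    [[0.002, 0.002, -0.02], 0],
    [[0, 0, -0.04], 0],
    [[0, 0, -0.06], 0],
    [[0, 0, -0.06], 0],
    [[0, 0, -0.045], 0],
    [[0, 0, -0.035], 0],
    [[0, 0, -0.02], 0],
    [[0, 0, -0.013], 0],
    [[0, 0, -0.005], 0],
    [[0, 0, 0], 0]
  ]
}}

```text
t: 26.98
tcp_pos: [0.5275, 0.2313, 0.0267]
tool_rot: [0.0, 0.707, 0.707, 0.0]
wrist_force: [-0.6, 1.1, -0.3]
opening: 0.0951
gripper_force: 0.0
```

Request:
{"op": "play_rows", "data": {
  "steps": [
    [[0, 0, 0], 0],
    [[0, 0, 0], 0],
    [[0, 0, 0], 0],
    [[0, 0, 0], 0],
    [[0, 0, 0], 0],
    [[0, 0, 0], 0],
    [[0, 0, 0], 0],
    [[0, 0, 0], 0]
  ],
  "fingers": 1,
  "squeeze": 10
}}

```text
t: 27.98
tcp_pos: [0.527, 0.2311, 0.0261]
tool_rot: [-0.0, 0.707, 0.707, -0.0]
wrist_force: [0.5, 0.1, -0.8]
opening: 0.0332
gripper_force: 10.0
```

Request:
{"op": "play_rows", "data": {
  "steps": [
    [[0, 0, 0.02], 0],
    [[0, 0, 0.05], 0],
    [[0, 0, 0.08], 0],
    [[0, 0, 0.07], 0],
    [[0, 0, 0.04], 0],
    [[0, 0, 0.02], 0],
    [[-0.003, -0.02, 0], 1],
    [[-0.006, -0.05, 0], 1],
    [[-0.009, -0.07, 0], 1],
    [[-0.01, -0.08, 0], 0.3],
    [[-0.01, -0.08, 0], 0],
    [[-0.01, -0.08, 0], 0]
  ]
}}

```text
t: 29.48
tcp_pos: [0.5019, 0.04, 0.1647]
tool_rot: [-0.001, 0.621, 0.784, -0.001]
wrist_force: [-0.0, -0.8, 0.2]
opening: 0.0329
gripper_force: 10.0
```

Request:
{"op": "play_rows", "data": {
  "steps": [
    [[-0.01, -0.08, 0], 0],
    [[-0.01, -0.08, 0], 0],
    [[-0.01, -0.08, 0], 0],
    [[-0.009, -0.07, 0], 0],
    [[-0.008, -0.06, 0], 0],
    [[-0.006, -0.05, 0], 0],
    [[-0.004, -0.03, 0], 0],
    [[-0.001, -0.015, 0], 0],
    [[0, 0, -0.02], 0],
    [[0, 0, -0.03], 0],
    [[0, 0, -0.02], 0],
    [[0, 0, 0], 0]
  ]
}}

```text
t: 30.98
tcp_pos: [0.4732, -0.1904, 0.1294]
tool_rot: [-0.002, 0.621, 0.784, -0.0]
wrist_force: [-0.1, -0.0, 0.5]
opening: 0.0326
gripper_force: 10.0
```

```bash
python3 - <<'E'
from h import *
s=bot.read_state();p=bot.get_image("scene")
print(s["t"],s["tcp_pos"],yaw(s),s["opening"],s["gripper_force"])
a=p["frame"][100:240,260:400,::-1];cv2.imwrite("pics/s2.png",cv2.resize(a,None,fx=4,fy=4))
E
```

```text
30.975 [ 0.4731914  -0.19042842  0.1293799 ] 13.215094372830434 0.03263479907775723 9.999990592477843
```

View pics/s2.png

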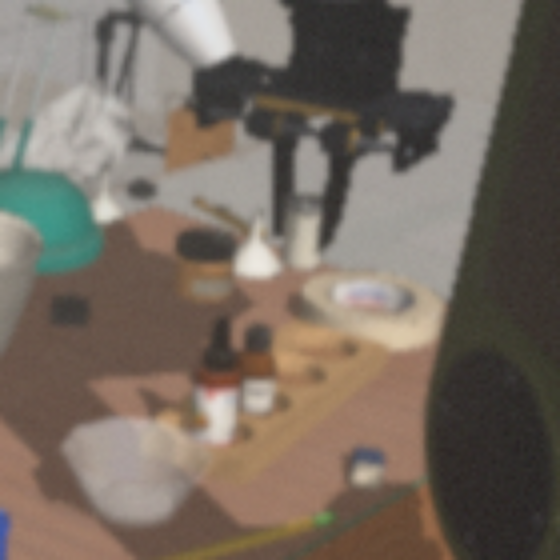

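The dropper and small amber stand in bores 1 and 2, and the can is held upright at (305,230).

Request:
{"op": "play_rows", "data": {
  "steps": [
    [[0, 0, -0.02], 0],
    [[0, 0, -0.035], 0],
    [[0, 0, -0.04], 0],
    [[0, 0, -0.035], 0],
    [[0, 0, -0.025], 0],
    [[0, 0, -0.02], 0],
    [[0, 0, -0.015], 0],
    [[0, 0, -0.01], 0],
    [[0, 0, -0.005], 0],
    [[0, 0, -0.005], 0],
    [[0, 0, -0.003], 0],
    [[0, 0, 0], 0]
  ]
}}

```text
t: 32.52
tcp_pos: [0.4741, -0.1913, 0.0247]
tool_rot: [0.0, 0.621, 0.784, 0.0]
wrist_force: [-0.2, -0.1, -0.6]
opening: 0.0327
gripper_force: 10.0
```

Request:
{"op": "play_rows", "data": {
  "steps": [
    [[0, 0, 0], 0],
    [[0, 0, 0], 0],
    [[0, 0, 0], 0],
    [[0, 0, 0], 0],
    [[0, 0, 0], 0],
    [[0, 0, 0], 0],
    [[0, 0, 0], 0],
    [[0, 0, 0], 0]
  ],
  "fingers": -1
}}

```text
t: 33.52
tcp_pos: [0.4741, -0.1913, 0.0247]
tool_rot: [-0.0, 0.621, 0.784, -0.0]
wrist_force: [0.4, -0.2, 0.8]
opening: 0.0946
gripper_force: 0.0
```

Request:
{"op": "play_rows", "data": {
  "steps": [
    [[0, 0, 0.03], 0],
    [[0, 0, 0.06], 0],
    [[0, 0, 0.09], 0],
    [[0, 0, 0.08], 0],
    [[0, 0, 0.05], 0],
    [[0.004, 0.025, 0], -0.3],
    [[0.008, 0.06, 0], -1],
    [[0.012, 0.08, 0], -1],
    [[0.013, 0.085, 0], -1],
    [[0.013, 0.085, 0], 0],
    [[0.013, 0.085, 0], 0],
    [[0.013, 0.085, 0], 0]
  ]
}}

```text
t: 35.02
tcp_pos: [0.5123, 0.0626, 0.1811]
tool_rot: [0.001, 0.707, 0.707, 0.001]
wrist_force: [0.0, -0.0, -1.0]
opening: 0.0954
gripper_force: 0.0
```

Request:
{"op": "play_rows", "data": {
  "steps": [
    [[0.011, 0.08, 0], 0],
    [[0.008, 0.07, 0], 0],
    [[0.005, 0.045, 0], 0],
    [[0.002, 0.022, 0], 0],
    [[0, 0, 0], 0],
    [[0, 0, 0], 0]
  ]
}}

```text
t: 35.78
tcp_pos: [0.5251, 0.1689, 0.1799]
tool_rot: [0.0, 0.708, 0.707, -0.0]
wrist_force: [-0.8, -0.1, -0.2]
opening: 0.0951
gripper_force: 0.0
```

```bash
python3 c.py c3
```

```text
35.775 [0.52508306 0.16894797 0.17985041] -0.06722359073793845
  top dropper_centre 0.61 [ 0.45438921 -0.06943387  0.057     ]
big_amber_centre 0.93 [0.52190154 0.17041258 0.052     ]
  top small_amber_centre 0.47 [ 0.46156368 -0.13060778  0.044     ]
film_can_centre 0.97 [0.44160445 0.26616255 0.0335    ]
film_can_centre 0.63 [0.62596889 0.2463569  0.0335    ]
film_can_centre 0.63 [0.42038472 0.18538771 0.0335    ]
  top film_can_centre 0.69 [ 0.48787027 -0.19439605  0.0335    ]
mixing_bowl 0.66 [0.42227617 0.03520449 0.        ]
  top mixing_bowl 0.88 [0.4212265 0.0355598 0.       ]
```

View pics/c3.png

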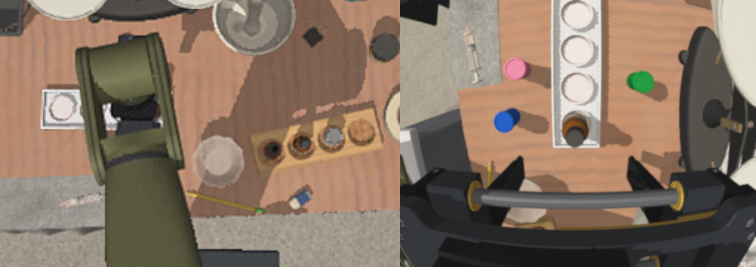

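Bores 1–3 are now filled (271,148), (301,143), (332,135), and the big amber is at (575,128) in the wrist half.

Request:
{"op": "play_rows", "data": {
  "steps": [
    [[-0.002, 0, -0.02], 0],
    [[0, 0, -0.04], 0],
    [[0, 0, -0.06], 0],
    [[0, 0, -0.06], 0],
    [[0, 0, -0.05], 0],
    [[0, 0, -0.035], 0],
    [[0, 0, -0.02], 0],
    [[0, 0, -0.013], 0],
    [[0, 0, -0.003], 0],
    [[0, 0, 0], 0]
  ]
}}

```text
t: 37.62
tcp_pos: [0.5246, 0.1698, 0.0298]
tool_rot: [0.0, 0.707, 0.707, 0.001]
wrist_force: [0.4, 0.0, -0.2]
opening: 0.0951
gripper_force: 0.0
```

Request:
{"op": "play_rows", "data": {
  "steps": [
    [[0, 0, 0], 0],
    [[0, 0, 0], 0],
    [[0, 0, 0], 0],
    [[0, 0, 0], 0],
    [[0, 0, 0], 0],
    [[0, 0, 0], 0],
    [[0, 0, 0], 0],
    [[0, 0, 0], 0]
  ],
  "fingers": 1,
  "squeeze": 15
}}

```text
t: 38.62
tcp_pos: [0.5241, 0.1697, 0.0291]
tool_rot: [0.0, 0.707, 0.707, 0.0]
wrist_force: [0.3, 1.0, -0.6]
opening: 0.0395
gripper_force: 15.0
```

Request:
{"op": "play_rows", "data": {
  "steps": [
    [[0, 0, 0.02], 0],
    [[0, 0, 0.05], 0],
    [[0, 0, 0.08], 0],
    [[0, 0, 0.07], 0],
    [[0, 0, 0.04], 0],
    [[0, 0, 0.02], 0],
    [[-0.001, -0.02, 0], 1],
    [[-0.004, -0.05, 0], 1],
    [[-0.006, -0.07, 0], 1],
    [[-0.007, -0.08, 0], 0.3],
    [[-0.007, -0.08, 0], 0],
    [[-0.007, -0.08, 0], 0]
  ]
}}

```text
t: 40.12
tcp_pos: [0.5069, -0.0214, 0.1676]
tool_rot: [-0.001, 0.621, 0.784, -0.001]
wrist_force: [0.8, 1.0, -1.5]
opening: 0.0391
gripper_force: 15.0
```

Request:
{"op": "play_rows", "data": {
  "steps": [
    [[-0.007, -0.08, 0], 0],
    [[-0.007, -0.08, 0], 0],
    [[-0.007, -0.08, 0], 0],
    [[-0.006, -0.07, 0], 0],
    [[-0.005, -0.06, 0], 0],
    [[-0.004, -0.05, 0], 0],
    [[-0.003, -0.03, 0], 0],
    [[-0.001, -0.013, 0], 0],
    [[0, 0, -0.02], 0],
    [[0, 0, -0.03], 0],
    [[0, 0, -0.02], 0],
    [[0, 0, 0], 0]
  ]
}}

```text
t: 41.62
tcp_pos: [0.4872, -0.2508, 0.1323]
tool_rot: [-0.002, 0.621, 0.784, -0.0]
wrist_force: [-0.3, 0.5, -1.4]
opening: 0.0393
gripper_force: 15.0
```

Request:
{"op": "play_rows", "data": {
  "steps": [
    [[0, 0, -0.02], 0],
    [[0, 0, -0.035], 0],
    [[0, 0, -0.04], 0],
    [[0, 0, -0.035], 0],
    [[0, 0, -0.025], 0],
    [[0, 0, -0.02], 0],
    [[0, 0, 0], 0],
    [[0, 0, 0], 0]
  ]
}}

```text
t: 42.62
tcp_pos: [0.4886, -0.2522, 0.0473]
tool_rot: [0.001, 0.621, 0.784, 0.0]
wrist_force: [0.4, -0.4, -1.0]
opening: 0.0396
gripper_force: 15.0
```

Request:
{"op": "play_rows", "data": {
  "steps": [
    [[0, 0, -0.01], 0],
    [[0, 0, -0.01], 0],
    [[0, 0, -0.008], 0],
    [[0, 0, -0.005], 0],
    [[0, 0, -0.003], 0],
    [[0, 0, -0.002], 0],
    [[0, 0, 0], 0],
    [[0, 0, 0], 0]
  ]
}}

```text
t: 43.62
tcp_pos: [0.4881, -0.2519, 0.0278]
tool_rot: [0.0, 0.621, 0.784, 0.0]
wrist_force: [0.7, -0.1, -1.4]
opening: 0.0395
gripper_force: 15.0
```

Request:
{"op": "play_rows", "data": {
  "steps": [
    [[0, 0, 0], 0],
    [[0, 0, 0], 0],
    [[0, 0, 0], 0],
    [[0, 0, 0], 0],
    [[0, 0, 0], 0],
    [[0, 0, 0], 0],
    [[0, 0, 0], 0],
    [[0, 0, 0], 0]
  ],
  "fingers": -1
}}

```text
t: 44.62
tcp_pos: [0.4881, -0.2518, 0.0277]
tool_rot: [0.0, 0.621, 0.784, -0.0]
wrist_force: [-0.9, -0.6, -0.1]
opening: 0.095
gripper_force: 0.0
```

Request:
{"op": "play_rows", "data": {
  "steps": [
    [[0, 0, 0.03], 0],
    [[0, 0, 0.06], 0],
    [[0, 0, 0.09], 0],
    [[0, 0, 0.08], 0],
    [[0, 0, 0.06], 0],
    [[0, 0, 0.06], 0],
    [[-0.03, -0.06, 0.05], 0],
    [[-0.05, -0.08, 0.02], 0],
    [[-0.05, -0.08, 0], 0],
    [[-0.05, -0.08, 0], 0],
    [[-0.04, -0.06, 0], 0],
    [[0, 0, 0], 0]
  ]
}}

```text
t: 46.12
tcp_pos: [0.3768, -0.4334, 0.2537]
tool_rot: [0.0, 0.623, 0.782, -0.0]
wrist_force: [0.3, 0.8, 0.3]
opening: 0.0953
gripper_force: 0.0
```

```bash
python3 c.py c4; python3 - <<'E'
from h import *
p=bot.get_image("scene");q=bot.get_image("top")
a=cv2.resize(p["frame"][150:230,270:390],(480,320));b=cv2.resize(q["frame"][170:240,230:390],(640,280));b=b[:,:480]if 0 else cv2.resize(b,(480,210))
cv2.imwrite("pics/f.png",np.vstack([a,b])[:,:,::-1])
E
```

```text
46.125 [ 0.37681706 -0.43341399  0.25369471] 12.973525515418695
  top dropper_centre 0.47 [ 0.44570376 -0.06829614  0.057     ]
big_amber_centre 0.59 [ 0.48579092 -0.25470934  0.052     ]
  top big_amber_centre 0.75 [ 0.49013987 -0.25173958  0.052     ]
  top small_amber_centre 0.45 [ 0.47056702 -0.12568674  0.044     ]
film_can_centre 0.62 [ 0.47319648 -0.19542204  0.0335    ]
  top film_can_centre 0.66 [0.42353309 0.18543969 0.0335    ]
  top film_can_centre 0.64 [0.43249156 0.26657567 0.0335    ]
  top mixing_bowl 0.59 [0.41797665 0.03131252 0.        ]
```

View pics/f.png

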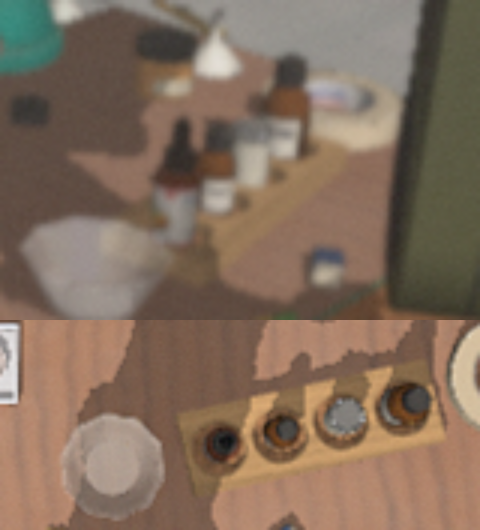

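All four stand upright in their bores in the right order: dropper (220,442), small amber (280,435), can (343,418) and big amber (405,405). The bowl is where it was.

```bash
python3 -c "
from cell import bot
print(bot.sign_off())"
```

```text
the job is handed in; nothing more can be done
None
```

I set all four reagents upright in the block, from the bowl outward: dropper, small amber, film can, big amber. The bowl stayed in place, and I handed the job in at about 46 s; the hand-in gave no verdict.

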